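Seat the marked pipe stub in the full-depth socket

ROBOT

A 6-joint arm with a two-finger parallel gripper is mounted at the origin on the work surface. World frame = base frame: x ahead of the robot, y to its left, z up, the work surface at z = 0. Lengths are in mm, angles in rad, forces in N, time in s.
With the tool pointing down it reaches from about 350 to 875 mm from the base axis. Payload 4.2 kg.
Tool frame: the origin (TCP) lies at the very end of the fingers, on their centre line; the grasp point (between the pads) lies 19 mm behind it (pinch_z is the z of the grasp point in the tool frame, in mm); z points along the fingers, y is the line along which they close (so a half turn about z gives the same grasp; the last joint's range is limited). The gripper opens to 85 mm and grips with 20 to 120 N. Pads are 22 mm wide; open, the fingers measure 114 mm over their backs; the gripper's body (76 mm by 85 mm) begins 54 mm behind the grasp point. The pads swing forward as they close: fully open they stand 13 mm farther back than shut.
Start: joints at [1.547, 0.385, 0.008, 0, -1.194, -0.259], TCP at [174.371, 600.162, 231.312] pointing down, gripper open.
Joint ranges: [-3.14, 3.14], [-1.21, 2.06], [-1.07, 1.41], [-3.16, 2.05], [-2.99, -0.16], [-3.1, 3.1]. Speed limits (rad/s): [2.79, 2.79, 3.14, 3.14, 3.14, 3.14].

INTERFACE

Orientations are given as a 3x3 rotation matrix whose columns are the frame's x, y, z axes.
In Python, from bench import get_obs, grab_frame, calibration, finish_job, pinch_z gives the robot as it stands. The module is installed in compiled form; this text tells all that it offers.
- The arm moves only by the tool send_rows, never from a script. Its argument "deltas" is a list of rows, each a list of 6 numbers: the shift along the world's x, y, z normalised to -1 to 1, where 1 is 0.025 m, then the turn, a rotation vector about the world's x, y, z normalised to -1 to 1, where 1 is 4 degrees. A call has exactly 10 rows; each row shifts and turns the commanded pose from where the row before left it; what a row does not reach is not made up. A row lasts 1/10 s, in which the tool goes at most 50 mm and 8.59 degrees, less where a joint would pass 70% of its speed; a pose out of reach is approached as far as the arm can. A call with a number of a shift or a turn outside -1 to 1 is refused whole. A call with a gripper value outside its range is refused whole. "gripper" is the gripper command: -1 is shut, 1 is fully open, values between are in proportion, set as the call begins (left out, the last holds). The fingers move at their own pace and stop on an object; "newtons" is the grip in N (left out, the last holds). Time passes only in rows, so rows that do not move let the fingers close, or fill a call up. It gives the time, the measured TCP pose, the force, the opening and the grip force at its end, in the units of the state.
- get_obs(): the state, without advancing time (a new reading comes with each control period).
- grab_frame(name): name is "side" or "top" or "wrist"; returns the picture (480x640x3 uint8, blue, green, red); there is no depth.
- calibration(name): a dict with "fx", "fy", "cx", "cy" (pixels), "pose" (4x4, takes a point from camera to world coordinates); the wrist camera has in their place "T_tool_cam" (4x4, takes a point from camera to tool coordinates, whose origin is the TCP and whose axes are the flange's). Camera axes: x right, y down, z forward; pixel columns grow to the right and rows downward; lengths in mm; the calibration is good to about 2 mm. A picture is of the moment at which its call begins: read the wrist's pose just before it. calibration takes no time and is no camera call.
- finish_job(): hands the job in; it is judged then, once.
The state is a dict: "time": time; "qpos": joint angles; "dq": joint speeds; "joint_efforts": joint torques, N m; "position": TCP position; "ee_rot": TCP orientation; "ft_force": force on the tool from outside, world axes, zero at the start; "moment": the same for the moment, N m; "finger_gap": finger opening in mm; "finger_force": force on a finger pad.
Only numpy, scipy, OpenCV 4.12 (cv2) and the standard library are available. Lean on these libraries where they do the work, as an engineer would, in place of code of your own. Each camera call takes 0.05 s, during which the arm holds its last target. There are 200 camera calls.

TASK

Three look-alike socket caps stand on the wooden jig, and only one is bored to full depth. Take the pipe stub with the black ring out of the rack and press it gently but firmly past the rubber seal until it bottoms: if the ring comes down to the socket's rim, leave it standing there; if the ring stays well above the rim, draw it out and try the next socket until it is home. Never ram it against the bottom, and leave everything else on the table where it is.

Things in the scene. Friction and masses are not known exactly. Their poses are not given: they have to be found in the camera images.
- stub_center (a point): Centre (half-way up) of the pipe stub: a white plastic pipe, closed, with a dark top end, 25 mm across, 130 mm long, about 60 g, 1 mm chamfer at its foot, standing upright in a wooden rack (block 35 mm high), its foot 10 mm above the table, 25 mm deep in the hole. z points up the rod. Gripped about 100 mm above its foot, the fingers stay clear of rack and sockets.
- stub_ring (a point): Centre line of the stub at its black pen ring (3 mm wide), 45 mm above its foot and 20 mm below its centre. z along the rod.
- rim_1 (a point): Centre of the mouth of the first white socket cap, level with its rim, 78 mm above the table; rim 49 mm across. The bore is vertical, 27 mm across, with a lead-in cone 2 mm wide and 3 mm deep. A rubber seal 10 to 17 mm below the rim resists with roughly 5 to 15 N, and the drag then goes on all the way down (and out), so the stub does not drop in and first resistance is not the bottom.
- rim_2 (a point): Centre of the mouth of the middle socket cap, alike in every visible way. One of the three, at random, bottoms 43.5 mm below its rim (the ring, by its middle, then stands 1.5 mm above the rim), the two others already 31 mm below (ring stays 14 mm above). The bottoms are rigid: a total push of 20 to 30 N is firm, more than 60 N is ramming.
- rim_3 (a point): Centre of the mouth of the third socket cap, alike in every visible way.
- jig: The fixed wooden base (90 x 220 x 18 mm) with the three caps; origin at the centre of its underside, z up, y from rim_3 to rim_1 (rims at y = +75, 0 and -75 mm for rim_1, rim_2, rim_3).
- stub: The pipe stub as a body; origin at the centre of its foot, z up along the rod.
- rack: The fixed wooden rack; origin at the centre of its underside; x is its short side. Its two holes lie 35 mm either side of the centre along its y: the stub with the ring in the +y hole, a plain thinner, shorter stub in the other.
- elbow: Bystander, leave alone: white pipe elbow, 65 x 65 mm, 40 mm high; origin at its underside.
- coupling: Bystander, leave alone: white plastic sleeve, 52 mm across, 50 mm high; origin at its underside.
- cement_tin: Bystander, leave alone: closed metal tin, 66 mm across, 95 mm high; origin at its underside.
- tape_roll: Bystander, leave alone: grey roll of tape lying flat, 90 mm across, 25 mm high; origin at its underside.
- wrench: Bystander, leave alone: steel spanner lying flat; origin at its underside.
- tub: Bystander, leave alone: white open tub, 100 mm across, 70 mm high; origin at its underside.
- thin_stub: Bystander, leave alone: grey pipe stub, 20 mm across and 75 mm long, without a ring, standing in the rack's other hole; origin at its underside.
Things that resemble listed ones, but are neither listed nor needed, are in the scene too. There is more than one size of the stub; the job needs the smaller.

How it is judged (in metres and radians):
At the end, for the whole second after the job is handed in: The stub stands upright (within 0.08 rad) and still, released, in the full-depth socket: its ring is centred over that socket within 4 mm and between 1 mm below and 3.5 mm above the rim (((horizontal distance between stub_ring and rim_1 below 0.004 m and z of stub_ring in the frame of rim_1 between -0.001 and 0.0035 m) or (horizontal distance between stub_ring and rim_2 below 0.004 m and z of stub_ring in the frame of rim_2 between -0.001 and 0.0035 m) or (horizontal distance between stub_ring and rim_3 below 0.004 m and z of stub_ring in the frame of rim_3 between -0.001 and 0.0035 m)) and angle between stub's own z axis and vertical below 0.08 rad and linear speed of stub below 0.01 m/s and contact force between the fingers and stub below 0.1 N); the robot touches nothing.
It fails at once if the socket jig is rammed: pushed with more than 60 N (contact force between jig and anything else above 60 N).
It fails at once if a bystander is moved more than 30 mm (distance of any of elbow, coupling, cement_tin, tape_roll, wrench, tub, thin_stub from where it was at the start of the episode above 0.03 m).
It also fails if it takes over 61 s, if anything falls off the work surface, if the arm or the gripper's body presses on something with over 40 N, if the wrist force passes 120 N, or if a joint passes its speed limit or range.

## Working session

There is one attempt and no reset: what is moved stays moved. The work goes in short steps, Python scripts to look and compute and a tool call to move; the robot and the scene stay as the last step left them, time stands still between calls to the robot, and variables do not carry over. Pictures are saved under pics/ and viewed, at most 10 in all, crops included, and the job is handed in when it is done.

Besides the shell and the picture viewer there is one more tool, called after "Call:" as name(argument=value, ...), one argument or row to a line, values as JSON. send_rows: Moves the arm, as the interface text tells. Its arguments: {"type":"object","properties":{"deltas":{"type":"array","items":{"type":"array","items":{"type":"number","minimum":-1,"maximum":1}}},"gripper":{"type":"number"},"newtons":{"type":"number"}},"required":["deltas"]}

```bash
mkdir -p pics
cat > h.py <<'E'
import numpy as np, cv2
from bench import get_obs, grab_frame, calibration, finish_job, pinch_z
def cam(name,o=None):
    c=calibration(name)
    if 'pose' in c: return c,np.array(c['pose'])
    T=np.eye(4);T[:3,:3]=o['ee_rot'];T[:3,3]=o['position'];return c,T@np.array(c['T_tool_cam'])
def ray(c,P,u,v):
    d=P[:3,:3]@np.array([(u-c['cx'])/c['fx'],(v-c['cy'])/c['fy'],1]);return P[:3,3],d/np.linalg.norm(d)
def onz(c,P,u,v,z):
    o,d=ray(c,P,u,v);return o+d*(z-o[2])/d[2]
def tri(rs):
    A=sum(np.eye(3)-np.outer(d,d) for o,d in rs);b=sum((np.eye(3)-np.outer(d,d))@o for o,d in rs);return np.linalg.solve(A,b)
def proj(c,P,X):
    q=np.linalg.inv(P)@np.append(X,1);return q[0]/q[2]*c['fx']+c['cx'],q[1]/q[2]*c['fy']+c['cy']
E
python3 - <<'E'
from h import *
np.set_printoptions(precision=3,suppress=True)
o=get_obs();print(o,pinch_z)
for n in ['side','top','wrist']:
    f=grab_frame(n);cv2.imwrite(f'pics/{n}0.png',f);c,P=cam(n,o);print(n,c['fx'],c['cx'],c['cy'],P)
E
```

```text
{'time': 0.0, 'qpos': array([ 1.547,  0.386,  0.007, -0.001, -1.194, -0.259]), 'dq': array([ 0.   ,  0.001, -0.001, -0.001,  0.002, -0.   ]), 'joint_efforts': array([ -0.   , -39.228,  18.84 ,   4.186,  -0.005,   0.   ]), 'position': array([174.207, 599.6  , 230.223]), 'ee_rot': array([[ 0.96 , -0.279, -0.001],
       [-0.279, -0.96 , -0.002],
       [ 0.   ,  0.002, -1.   ]]), 'ft_force': array([-0.258, -0.419,  0.391]), 'moment': array([-0.002,  0.042, -0.061]), 'finger_force': 0.0, 'finger_gap': 85.33912798755257} -18.700000000000003
side 589.7356730868015 323.9438077778184 239.27139504221523 [[  -0.919   -0.295    0.262  192.056]
 [  -0.395    0.69    -0.607  859.833]
 [  -0.002   -0.661   -0.75  1147.322]
 [   0.       0.       0.       1.   ]]
top 593.2057937786909 321.71304363583596 240.10194252333974 [[  -0.005   -0.989    0.149  403.679]
 [  -1.       0.006    0.006   -4.532]
 [  -0.007   -0.149   -0.989 1278.045]
 [   0.       0.       0.       1.   ]]
wrist 364.4139801163723 317.9272312482557 236.55573260114969 [[ -0.28   -0.908  -0.313 254.243]
 [ -0.96    0.266   0.089 576.18 ]
 [  0.002   0.325  -0.946 373.357]
 [  0.      0.      0.      1.   ]]
```

View pics/top0.png

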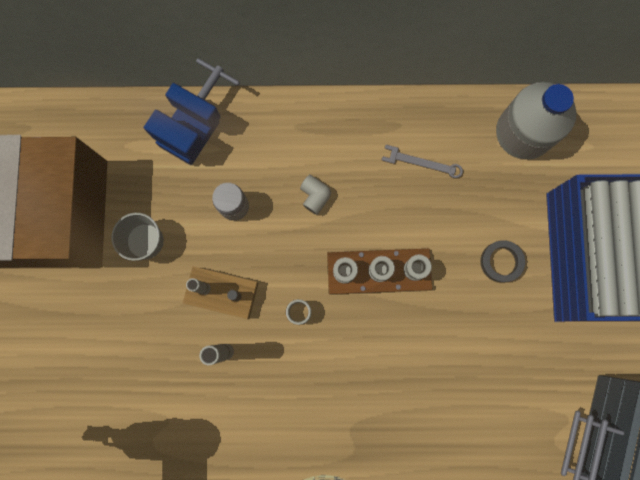

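View pics/side0.png

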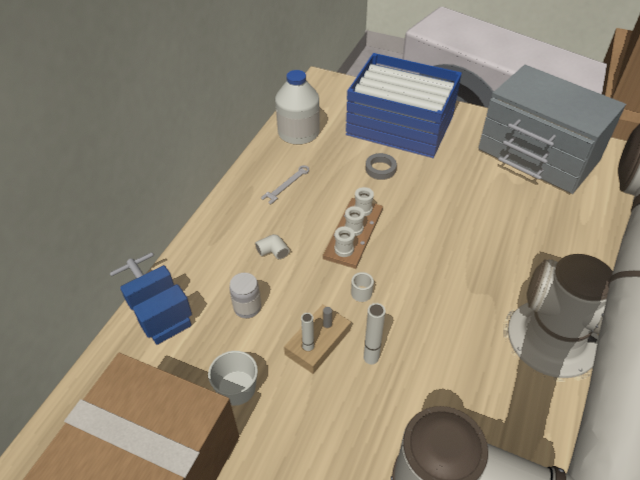

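The top view shows the rack at (220,292). The stubs in it are at (193,286) and (234,295), and the sockets are at (345,269), (381,268) and (418,267). Things that could be mistaken for the ringed stub (top / side pixel):
- Rack stub: (193,286) / (307,333), with a ring. This is my choice.
- Larger loose stub: (210,354) / (374,335).
- Thin grey stub: (234,295) / (328,318).

Next is a close crop to check the choice.

Run:
```python
from h import *
t=cv2.imread('pics/top0.png');s=cv2.imread('pics/side0.png')
z=lambda im,x,y,w,h,k:cv2.resize(im[y:y+h,x:x+w],None,fx=k,fy=k,interpolation=cv2.INTER_CUBIC)
a=z(t,180,262,80,60,5); b=z(t,320,240,120,60,3.3333333); c=z(s,280,295,110,80,3.64)[:290,:400]; d=z(s,320,180,80,58,5)
canvas=np.zeros((600,800,3),np.uint8)
for im,(y,x) in zip([a,b,c,d],[(0,0),(0,400),(300,0),(300,400)]): canvas[y:y+im.shape[0],x:x+im.shape[1]]=im[:600-y,:800-x]
cv2.imwrite('pics/crop.png',canvas)
```

```text
(no output)
```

View pics/crop.png

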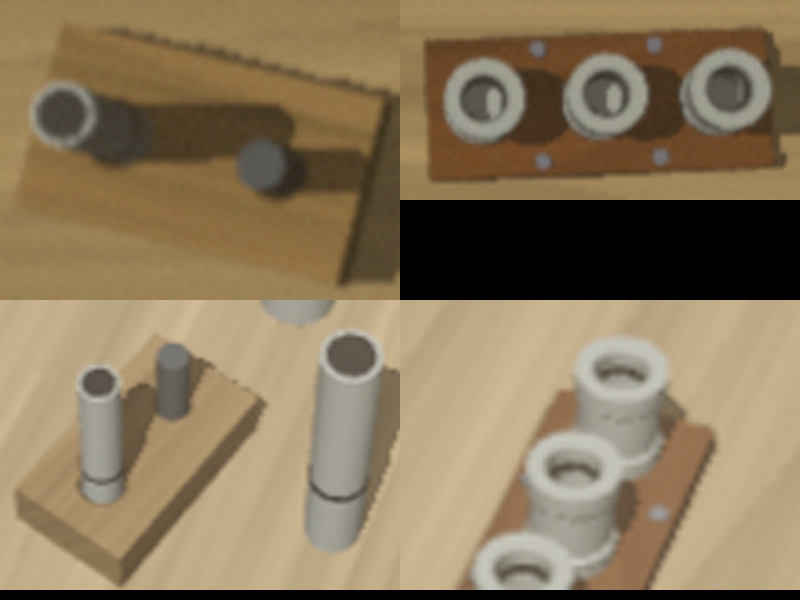

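View pics/wrist0.png

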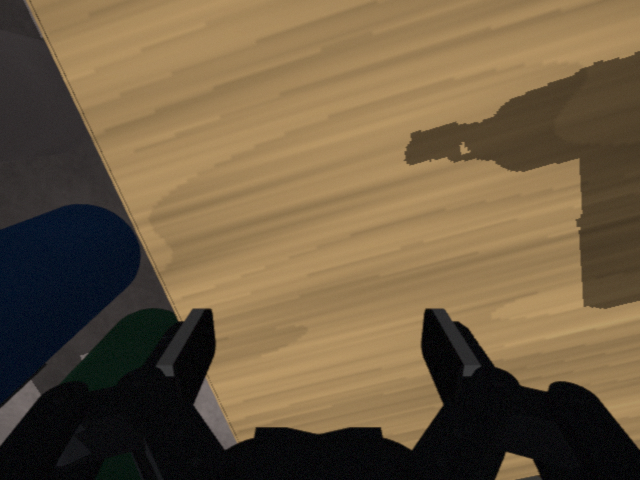

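The crop confirms the choice: the rack stub at (193,285) top / (307,317) side carries the ring. The loose one beside the rack is bigger and stands free. The wrist view shows only bare table, with the fingers open.

Run:
```python
from h import *
np.set_printoptions(precision=1,suppress=True)
ct,Pt=cam('top');cs,Ps=cam('side')
def gap(a,b):
    (o1,d1),(o2,d2)=a,b;n=np.cross(d1,d2);return (o2-o1)@n/np.linalg.norm(n)
for n,a,b in [('stub',(193,284.8),(307.2,317.5)),('thin',(232.8,295.2),(327.7,311)),('big',(210,354),(376.4,310.5)),('rA',(345.2,270),(344.8,234)),('rB',(381.5,268.5),(354.8,213.8)),('rC',(418.7,267),(364.2,194.2))]:
    ra,rb=ray(ct,Pt,*a),ray(cs,Ps,*b);X=tri([ra,rb]);print(n,X,gap(ra,rb))
```

```text
stub [491.5 251.6 136.6] -2.148447203398673
thin [474.6 183.5  78.5] -2.2936582478999203
big [361.  207.5 177.8] -0.3445751345235752
rA [525.2 -43.9  74.6] -3.168625659068626
rB [ 527.9 -117.9   73.9] -2.9909037912351324
rC [ 530.8 -193.7   73.6] -3.537157596423649
```

Call:
send_rows(
  deltas=[
    [0.9,-1,0.1,0,0,0],
    [0.9,-1,0.1,0,0,0],
    [0.9,-1,0.1,0,0,0],
    [0.9,-1,0.1,0,0,0],
    [0.9,-1,0.1,0,0,0],
    [0.9,-1,0.1,0,0,0],
    [0.9,-1,0.1,0,0,0],
    [0.9,-1,0.1,0,0,0],
    [0.9,-1,0.1,0,0,0],
    [0.9,-1,0.1,0,0,0],
  ],
  gripper=1,
)

```text
time: 1.15
position: [400.0, 348.9, 256.2]
ee_rot: [[0.96, -0.279, -0.0], [-0.279, -0.96, -0.0], [-0.0, 0.0, -1.0]]
ft_force: [-0.2, 0.2, -0.6]
finger_gap: 85.3
finger_force: 0.0
```

Call:
send_rows(
  deltas=[
    [0.7,-0.7,0,0,0,0],
    [0.7,-0.7,0,0,0,0],
    [0.7,-0.7,0,0,0,0],
    [0.7,-0.7,0,0,0,0],
    [0.6,-0.7,0,0,0,0],
    [0.3,-0.4,0,0,0,0],
    [0,0,0,0,0,0],
    [0,0,0,0,0,0],
    [0,0,0,0,0,0],
    [0,0,0,0,0,0],
  ],
)

```text
time: 2.15
position: [491.4, 253.4, 256.4]
ee_rot: [[0.961, -0.278, 0.0], [-0.278, -0.961, 0.0], [0.0, -0.0, -1.0]]
ft_force: [0.1, -0.6, 0.1]
finger_gap: 85.4
finger_force: 0.0
```

Run:
```python
from h import *
np.set_printoptions(precision=3,suppress=True)
o=get_obs();f=grab_frame('wrist');cv2.imwrite('pics/w1.png',f);np.savez('pics/w1.npz',position=o['position'],ee_rot=o['ee_rot'])
print(o['time'],o['position'],o['ee_rot'],o['qpos'],o['ft_force']);c,P=cam('wrist',o);print(proj(c,P,[491.5,251.6,140]))
```

```text
2.15 [491.377 253.394 256.401] [[ 0.961 -0.278  0.   ]
 [-0.278 -0.961  0.   ]
 [ 0.    -0.    -1.   ]] [ 0.769  0.245 -0.131 -0.    -1.195  0.52 ] [ 0.063 -0.63   0.085]
(np.float64(319.73848592403766), np.float64(228.4284864953669))
```

View pics/w1.png

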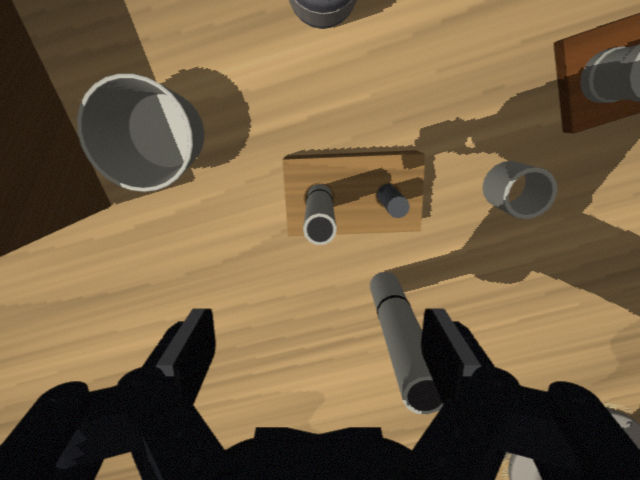

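The wrist view shows the stub top at (319.5,229), about 1 px from the prediction. I'll come down part-way and measure again from there.

Call:
send_rows(
  deltas=[
    [0,-0.06,-0.5,0,0,0],
    [0,0,-0.5,0,0,0],
    [0,0,-0.5,0,0,0],
    [0,0,-0.5,0,0,0],
    [0,0,0,0,0,0],
    [0,0,0,0,0,0],
    [0,0,0,0,0,0],
    [0,0,0,0,0,0],
    [0,0,0,0,0,0],
    [0,0,0,0,0,0],
  ],
)

```text
time: 3.2
position: [492.0, 251.2, 206.7]
ee_rot: [[0.96, -0.279, 0.001], [-0.279, -0.96, 0.001], [0.0, -0.001, -1.0]]
ft_force: [-0.1, -1.1, 0.1]
finger_gap: 85.3
finger_force: 0.0
```

```bash
cat >> h.py <<'E'
def darktop(f,u,v,r=40):
    g=cv2.cvtColor(f,cv2.COLOR_BGR2GRAY);u0,v0=int(u),int(v);w=g[v0-r:v0+r,u0-r:u0+r]
    m=(w<85).astype(np.uint8)
    best=None
    for k in cv2.findContours(m,cv2.RETR_LIST,cv2.CHAIN_APPROX_NONE)[0]:
        if len(k)<12: continue
        (x,y),(a,b),_=cv2.fitEllipse(k)
        if min(a,b)/max(a,b)>.75 and min(a,b)>8:
            e=(x+u0-r,y+v0-r,a,b); d=np.hypot(e[0]-u,e[1]-v)
            if best is None or d<best[0]: best=(d,e)
    return best and best[1]
E
python3 - <<'E'
from h import *
np.set_printoptions(precision=2,suppress=True)
o=get_obs();f=grab_frame('wrist');cv2.imwrite('pics/w2.png',f)
o1=np.load('pics/w1.npz');f1=cv2.imread('pics/w1.png')
rs=[]
for oo,ff in ((o1,f1),(o,f)):
    c,P=cam('wrist',oo);p=proj(c,P,[491.5,251.6,140]);e=darktop(ff,*p);print(p,e)
    if e: rs.append(ray(c,P,*e[:2]));print(onz(c,P,*e[:2],140))
print(tri(rs),o['position'])
ct,Pt=cam('top');cs,Ps=cam('side')
print(tri(rs+[ray(ct,Pt,193,284.8),ray(cs,Ps,307.2,317.5)]))
E
```

```text
(np.float64(319.73788047680847), np.float64(228.42943951725354)) (319.5281562805176, 228.93241500854492, 23.679080963134766, 24.54136085510254)
[491.16 251.86 140.  ]
(np.float64(317.08739339460476), np.float64(254.68521364223415)) (317.01361083984375, 254.79755783081055, 28.960798263549805, 30.32687759399414)
[491.44 251.66 140.  ]
[489.88 252.18 135.88] [491.98 251.25 206.68]
[490.95 251.87 137.9 ]
```

Call:
send_rows(
  deltas=[
    [-0.03,0.02,-0.7,0,0,0],
    [0,0,-0.7,0,0,0],
    [0,0,-0.7,0,0,0],
    [0,0,-0.7,0,0,0],
    [0,0,-0.7,0,0,0],
    [0,0,-0.7,0,0,0],
    [0,0,-0.43,0,0,0],
    [0,0,0,0,0,0],
    [0,0,0,0,0,0],
    [0,0,0,0,0,0],
  ],
)

```text
time: 4.25
position: [491.8, 252.2, 91.6]
ee_rot: [[0.96, -0.279, 0.002], [-0.279, -0.96, 0.001], [0.001, -0.002, -1.0]]
ft_force: [0.1, 0.3, 0.1]
finger_gap: 85.4
finger_force: 0.0
```

Call:
send_rows(
  deltas=[
    [0,0,0,0,0,0],
    [0,0,0,0,0,0],
    [0,0,0,0,0,0],
    [0,0,0,0,0,0],
    [0,0,0,0,0,0],
    [0,0,0,0,0,0],
    [0,0,0,0,0,0],
    [0,0,0,0,0,0],
    [0,0,0,0,0,0],
    [0,0,0,0,0,0],
  ],
  gripper=-1,
  newtons=80,
)

```text
time: 5.25
position: [491.5, 251.9, 90.9]
ee_rot: [[0.96, -0.279, 0.001], [-0.279, -0.96, 0.001], [0.001, -0.001, -1.0]]
ft_force: [-0.2, -0.1, 2.9]
finger_gap: 23.3
finger_force: 78.3
```

Call:
send_rows(
  deltas=[
    [0,0,0.4,0,0,0],
    [0,0,0.6,0,0,0],
    [0,0,0.6,0,0,0],
    [0,0,0.6,0,0,0],
    [0,0,0.6,0,0,0],
    [0,0,0.6,0,0,0],
    [0,0,0.6,0,0,0],
    [0,0,0.6,0,0,0],
    [0.1,-0.5,0,0,0,0],
    [0.1,-0.5,0,0,0,0],
  ],
)

```text
time: 6.25
position: [495.5, 225.5, 205.0]
ee_rot: [[0.96, -0.279, -0.001], [-0.279, -0.96, -0.0], [-0.001, 0.001, -1.0]]
ft_force: [0.1, -0.9, -0.8]
finger_gap: 23.1
finger_force: 78.5
```

Call:
send_rows(
  deltas=[
    [0.1,-1,0,0,0,0],
    [0.1,-1,0,0,0,0],
    [0.1,-1,0,0,0,0],
    [0.1,-1,0,0,0,0],
    [0.1,-1,0,0,0,0],
    [0.1,-1,0,0,0,0],
    [0,-0.8,0,0,0,0],
    [0,-0.2,0,0,0,0],
    [0,0,0,0,0,0],
    [0,0,0,0,0,0],
  ],
)

```text
time: 7.25
position: [510.8, 51.6, 205.1]
ee_rot: [[0.96, -0.279, -0.001], [-0.279, -0.96, -0.0], [-0.001, 0.0, -1.0]]
ft_force: [0.0, 0.3, 0.0]
finger_gap: 23.5
finger_force: 78.5
```

Run:
```python
from h import *
np.set_printoptions(precision=2,suppress=True)
o=get_obs();f=grab_frame('wrist');cv2.imwrite('pics/w3.png',f);np.savez('pics/w3.npz',position=o['position'],ee_rot=o['ee_rot']);c,P=cam('wrist',o)
print(o['position'],o['ft_force'],o['finger_gap'])
for y,x in((-43.9,525.2),(-117.9,527.9),(-193.7,530.8)): print(proj(c,P,[x,y,78]))
g=cv2.cvtColor(f,cv2.COLOR_BGR2GRAY)
print(cv2.HoughCircles(cv2.medianBlur(g,5),cv2.HOUGH_GRADIENT,1,30,param1=100,param2=25,minRadius=12,maxRadius=50))
```

```text
[510.83  51.58 205.07] [0.04 0.26 0.05] 23.46488150911373
(np.float64(435.8660290565537), np.float64(172.3998584519092))
(np.float64(537.0769258316795), np.float64(139.80343123493583))
(np.float64(647.0089583388967), np.float64(104.20165244900403))
[[[420.5 163.5  29.3]
  [510.5 138.5  32.7]
  [317.5 375.5  43.5]
  [544.5 143.5  39.4]
  [602.5 110.5  29.3]
  [318.5 407.5  41.3]
  [123.5 286.5  12.5]
  [318.5 273.5  21.8]]]
```

View pics/w3.png

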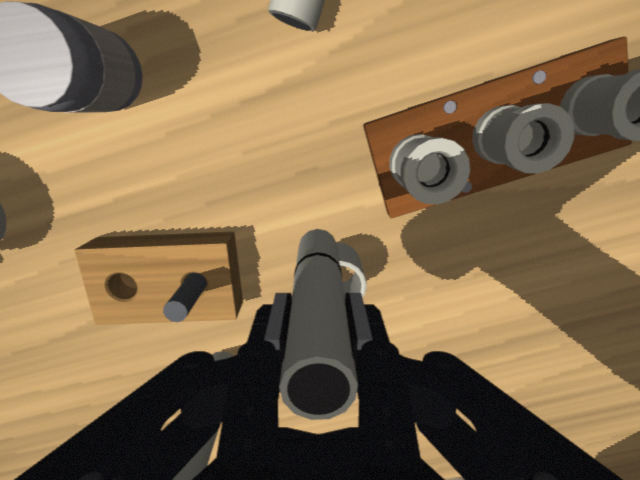

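The stub is held, with its ring visible at (320,255). The socket rims are at about (436,169), (539,137) and, at the edge, (640,105). I'll get closer and take two views to fit the rims.

Call:
send_rows(
  deltas=[
    [0.2,-0.6,0,0,0,0],
    [0.2,-0.6,0,0,0,0],
    [0.2,-0.6,0,0,0,0],
    [0,0,0,0,0,0],
    [0,0,0,0,0,0],
    [0,0,0,0,0,0],
    [0,0,0,0,0,0],
    [0,0,0,0,0,0],
    [0,0,0,0,0,0],
    [0,0,0,0,0,0],
  ],
)

```text
time: 8.3
position: [526.1, 6.8, 205.6]
ee_rot: [[0.96, -0.279, 0.0], [-0.279, -0.96, 0.0], [0.0, -0.0, -1.0]]
ft_force: [-0.0, 0.3, -0.7]
finger_gap: 23.3
finger_force: 78.5
```

```bash
cat >> h.py <<'E'
def rimfit(f,c,P,X0,R,z,tol=5,n=120):
    g=cv2.GaussianBlur(cv2.cvtColor(f,cv2.COLOR_BGR2GRAY),(3,3),0).astype(np.float32);X0=np.array(X0[:2],float)
    rr=np.arange(R-tol,R+tol,.25)
    for it in range(6):
        th=np.linspace(0,2*np.pi,n,endpoint=False)
        pts=np.array([[proj(c,P,[X0[0]+r*np.cos(t),X0[1]+r*np.sin(t),z]) for r in rr] for t in th],np.float32)
        v=cv2.remap(g,pts[...,0],pts[...,1],cv2.INTER_LINEAR)
        ins=((pts[...,0]>2)&(pts[...,0]<637)&(pts[...,1]>2)&(pts[...,1]<477)).all(1)
        d=np.abs(v[:,4:]-v[:,:-4]);k=d.argmax(1);s=d.max(1);r=rr[k+2]
        ok=ins&(s>15)
        q=X0+np.c_[r*np.cos(th),r*np.sin(th)]
        from scipy.optimize import least_squares
        sol=least_squares(lambda p:np.hypot(*(q[ok]-p[:2]).T)-p[2],[*X0,R],loss='soft_l1',f_scale=.4)
        X0=sol.x[:2]
        if it>=2: tol=2.5; rr=np.arange(R-tol,R+tol,.25)
    return sol.x,ok.sum(),np.median(np.abs(sol.fun))
E
python3 - <<'E'
from h import *
np.set_printoptions(precision=2,suppress=True)
o=get_obs();f=grab_frame('wrist');cv2.imwrite('pics/w4.png',f);np.savez('pics/w4.npz',position=o['position'],ee_rot=o['ee_rot'])
print(o['position'])
for nm,oo,ff in (('w3',np.load('pics/w3.npz'),cv2.imread('pics/w3.png')),('w4',o,f)):
    c,P=cam('wrist',oo)
    for X in((525.2,-43.9),(527.9,-117.9)):
        for R in (24.5,15.5): print(nm,R,*rimfit(ff,c,P,X,R,78))
ct,Pt=cam('top');t=cv2.imread('pics/top0.png')
for X in((525.2,-43.9),(527.9,-117.9),(530.8,-193.7)): print('top',*rimfit(t,ct,Pt,X,24.5,78))
c,P=cam('wrist',o)
vis=f.copy();ims=[]
for X in((525.2,-43.9),(527.9,-117.9)):
    s=rimfit(f,c,P,X,24.5,78)[0]
    for R in (s[2],15.5):
        pp=np.array([proj(c,P,[s[0]+R*np.cos(a),s[1]+R*np.sin(a),78]) for a in np.linspace(0,6.28,200)]);
        for u,v in pp: 
            if 0<=u<640 and 0<=v<480: vis[int(v),int(u)]=(0,0,255)
cv2.imwrite('pics/v4.png',cv2.resize(vis[60:360,240:640],None,fx=2,fy=2))
E
```

```text
[526.07   6.8  205.59]
w3 24.5 [525.5  -44.14  24.4 ] 85 0.1430414377714193
w3 15.5 [528.41 -42.15  13.66] 62 0.2065563686806131
w3 24.5 [ 527.99 -119.32   24.34] 90 0.14428081275088722
w3 15.5 [ 530.18 -109.24   14.53] 81 0.6358119330201273
w4 24.5 [525.51 -44.2   24.34] 98 0.1558041006128299
w4 15.5 [525.19 -44.82  15.36] 87 0.7799646114661822
w4 24.5 [ 528.   -119.29   24.42] 85 0.16547918309510834
w4 15.5 [ 532.79 -110.74   14.85] 76 0.6107648506813286
top [525.15 -43.26  24.51] 41 0.2545247776510067
top [ 527.8  -117.64   24.89] 55 0.468104986828191
top [ 530.29 -193.55   24.02] 40 0.24625477343444757
```

View pics/v4.png

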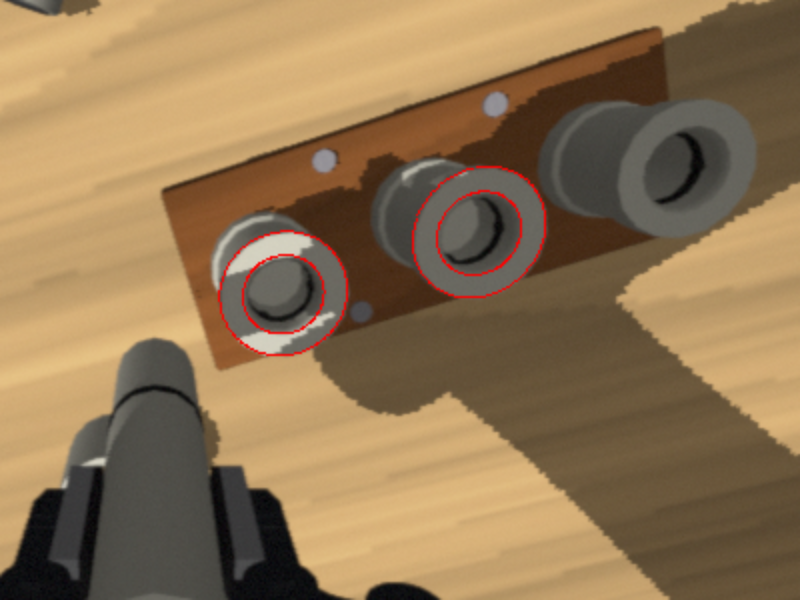

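Call:
send_rows(
  deltas=[
    [-0.02,-0.5,0,0,0,0],
    [0,-0.6,0,0,0,0],
    [0,-0.6,0,0,0,0],
    [0,-0.34,0,0,0,0],
    [0,0,-0.5,0,0,0],
    [0,0,-0.5,0,0,0],
    [0,0,-0.5,0,0,0],
    [0,0,0,0,0,0],
    [0,0,0,0,0,0],
    [0,0,0,0,0,0],
  ],
)

```text
time: 9.35
position: [526.0, -44.1, 168.3]
ee_rot: [[0.96, -0.279, 0.001], [-0.279, -0.96, -0.0], [0.001, -0.0, -1.0]]
ft_force: [0.2, 0.2, -0.3]
finger_gap: 23.0
finger_force: 78.5
```

Run:
```python
from h import *
np.set_printoptions(precision=2,suppress=True)
o=get_obs();f=grab_frame('wrist');cv2.imwrite('pics/w5.png',f);c,P=cam('wrist',o);print(o['position'],o['ft_force'])
vis=f.copy()
def draw(X,R,z,col):
    for a in np.linspace(0,6.28,240):
        u,v=proj(c,P,[X[0]+R*np.cos(a),X[1]+R*np.sin(a),z])
        if 0<=u<640 and 0<=v<480: vis[int(round(v)),int(round(u))]=col
p=o['position'];zf=p[2]-80.9
draw(p,12.5,zf+1,(0,0,255));draw(p,12.5,zf+45,(0,255,0))
draw((525.5,-44.2),24.4,78,(255,0,0));draw((525.5,-44.2),15.5,78,(255,0,0))
cv2.imwrite('pics/v5.png',cv2.resize(vis[180:405,220:420],None,fx=2.66,fy=2.66,interpolation=cv2.INTER_NEAREST))
```

```text
[525.99 -44.08 168.33] [ 0.17  0.17 -0.31]
```

View pics/v5.png

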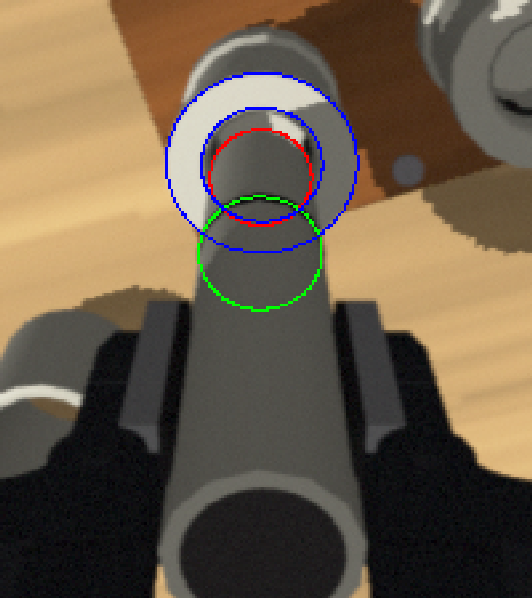

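The foot and ring circles predicted from the TCP pose coincide with the picture: ring edge at crop (260,197), stub axis centred over rim A. Inserting into the first socket.

Call:
send_rows(
  deltas=[
    [-0.02,0,-0.2,0,0,0],
    [0,0,-0.2,0,0,0],
    [0,0,-0.1,0,0,0],
    [0,0,-0.1,0,0,0],
    [0,0,-0.1,0,0,0],
    [0,0,0,0,0,0],
    [0,0,0,0,0,0],
    [0,0,0,0,0,0],
    [0,0,0,0,0,0],
    [0,0,0,0,0,0],
  ],
)

```text
time: 10.4
position: [525.2, -44.3, 150.7]
ee_rot: [[0.96, -0.279, 0.0], [-0.279, -0.96, 0.0], [0.0, -0.0, -1.0]]
ft_force: [0.2, 1.0, -0.3]
finger_gap: 23.6
finger_force: 78.5
```

Call:
send_rows(
  deltas=[
    [0,0,-0.08,0,0,0],
    [0,0,-0.08,0,0,0],
    [0,0,-0.08,0,0,0],
    [0,0,-0.08,0,0,0],
    [0,0,-0.08,0,0,0],
    [0,0,-0.08,0,0,0],
    [0,0,-0.08,0,0,0],
    [0,0,-0.08,0,0,0],
    [0,0,-0.08,0,0,0],
    [0,0,0,0,0,0],
  ],
)

```text
time: 11.4
position: [525.8, -44.3, 132.9]
ee_rot: [[0.96, -0.279, 0.002], [-0.279, -0.96, 0.0], [0.002, -0.001, -1.0]]
ft_force: [0.8, -0.6, 0.2]
finger_gap: 23.3
finger_force: 79.0
```

Call:
send_rows(
  deltas=[
    [0,0,-0.03,0,0,0],
    [0,0,-0.03,0,0,0],
    [0,0,-0.03,0,0,0],
    [0,0,-0.03,0,0,0],
    [0,0,-0.03,0,0,0],
    [0,0,-0.03,0,0,0],
    [0,0,0,0,0,0],
    [0,0,0,0,0,0],
    [0,0,0,0,0,0],
    [0,0,0,0,0,0],
  ],
)

```text
time: 12.4
position: [525.2, -44.3, 127.9]
ee_rot: [[0.96, -0.279, 0.0], [-0.279, -0.96, 0.0], [0.0, -0.0, -1.0]]
ft_force: [1.4, 0.3, 1.9]
finger_gap: 23.6
finger_force: 79.1
```

Call:
send_rows(
  deltas=[
    [0,0,-0.02,0,0,0],
    [0,0,-0.02,0,0,0],
    [0,0,-0.02,0,0,0],
    [0,0,-0.02,0,0,0],
    [0,0,0,0,0,0],
    [0,0,0,0,0,0],
    [0,0,0,0,0,0],
    [0,0,0,0,0,0],
    [0,0,0,0,0,0],
    [0,0,0,0,0,0],
  ],
)

```text
time: 13.4
position: [525.7, -44.4, 127.8]
ee_rot: [[0.96, -0.278, 0.002], [-0.278, -0.96, -0.0], [0.002, -0.0, -1.0]]
ft_force: [-1.1, 1.0, 12.2]
finger_gap: 23.2
finger_force: 79.5
```

Call:
send_rows(
  deltas=[
    [0,0,-0.02,0,0,0],
    [0,0,-0.02,0,0,0],
    [0,0,-0.02,0,0,0],
    [0,0,-0.02,0,0,0],
    [0,0,0,0,0,0],
    [0,0,0,0,0,0],
    [0,0,0,0,0,0],
    [0,0,0,0,0,0],
    [0,0,0,0,0,0],
    [0,0,0,0,0,0],
  ],
)

```text
time: 14.4
position: [526.2, -44.5, 127.8]
ee_rot: [[0.961, -0.277, 0.003], [-0.277, -0.961, -0.001], [0.003, 0.0, -1.0]]
ft_force: [-3.2, 0.7, 20.7]
finger_gap: 23.0
finger_force: 80.4
```

It bottomed at TCP z 127.8, where it held still under 20 N. That puts the foot 31 mm below the rim with the ring high, so this socket is shallow. Drawing out.

Call:
send_rows(
  deltas=[
    [0,0,0.15,0,0,0],
    [0,0,0.2,0,0,0],
    [0,0,0.2,0,0,0],
    [0,0,0.2,0,0,0],
    [0,0,0.2,0,0,0],
    [0,0,0.2,0,0,0],
    [0,0,0.2,0,0,0],
    [0,0,0.2,0,0,0],
    [0,0,0.2,0,0,0],
    [0,0,0.1,0,0,0],
  ],
)

```text
time: 15.4
position: [525.2, -44.4, 171.1]
ee_rot: [[0.96, -0.279, 0.001], [-0.279, -0.96, 0.0], [0.001, -0.0, -1.0]]
ft_force: [0.3, 0.2, -0.0]
finger_gap: 23.2
finger_force: 79.1
```

Call:
send_rows(
  deltas=[
    [0.02,-0.4,0,0,0,0],
    [0.02,-0.6,0,0,0,0],
    [0.02,-0.6,0,0,0,0],
    [0.02,-0.6,0,0,0,0],
    [0.02,-0.5,0,0,0,0],
    [0,-0.3,0,0,0,0],
    [0,0,0,0,0,0],
    [0,0,0,0,0,0],
    [0,0,0,0,0,0],
    [0,0,0,0,0,0],
  ],
)

```text
time: 16.4
position: [527.7, -118.8, 170.4]
ee_rot: [[0.961, -0.278, 0.0], [-0.278, -0.961, 0.0], [0.0, -0.0, -1.0]]
ft_force: [0.6, -0.4, -0.3]
finger_gap: 23.2
finger_force: 79.1
```

Run:
```python
from h import *
np.set_printoptions(precision=2,suppress=True)
o=get_obs();f=grab_frame('wrist');cv2.imwrite('pics/w6.png',f);c,P=cam('wrist',o);print(o['position'],o['ft_force'],o['finger_gap'])
a=cv2.imread('pics/w5.png');roi=np.s_[200:420,270:370]
for ff in (a,f):
    e=darktop(ff,318,388,45);print(e)
    col=cv2.cvtColor(ff,cv2.COLOR_BGR2GRAY)[235:275,316:322].mean(1);print(col.round().astype(int))
```

```text
[ 527.68 -118.85  170.37] [ 0.61 -0.39 -0.3 ] 23.238234420638637
(318.09801483154297, 388.61590576171875, 51.01472854614258, 62.62042999267578)
[80 81 82 81 81 80 81 80 80 80 81 80 81 80 81 81 79 54 20 16 49 77 81 80
 80 81 80 81 81 81 80 80 80 80 80 81 81 81 80 81]
(318.1273765563965, 388.61552810668945, 50.97270965576172, 62.533721923828125)
[82 81 82 82 82 82 81 82 80 81 82 81 81 81 81 82 78 55 19 14 48 78 82 81
 81 82 82 82 82 81 82 82 82 81 82 81 81 82 81 81]
```

The stub has not slipped in the grip. Now socket B.

Call:
send_rows(
  deltas=[
    [0.01,-0.02,-0.2,0,0,0],
    [0,0,-0.2,0,0,0],
    [0,0,-0.14,0,0,0],
    [0,0,-0.14,0,0,0],
    [0,0,-0.1,0,0,0],
    [0,0,0,0,0,0],
    [0,0,0,0,0,0],
    [0,0,0,0,0,0],
    [0,0,0,0,0,0],
    [0,0,0,0,0,0],
  ],
)

```text
time: 17.45
position: [527.9, -119.9, 151.0]
ee_rot: [[0.96, -0.279, 0.0], [-0.279, -0.96, 0.0], [0.0, -0.0, -1.0]]
ft_force: [0.2, -0.6, -0.0]
finger_gap: 23.1
finger_force: 79.1
```

Call:
send_rows(
  deltas=[
    [0,0,-0.08,0,0,0],
    [0,0,-0.08,0,0,0],
    [0,0,-0.08,0,0,0],
    [0,0,-0.08,0,0,0],
    [0,0,-0.08,0,0,0],
    [0,0,-0.08,0,0,0],
    [0,0,-0.08,0,0,0],
    [0,0,-0.08,0,0,0],
    [0,0,-0.08,0,0,0],
    [0,0,0,0,0,0],
  ],
)

```text
time: 18.45
position: [528.4, -119.8, 133.0]
ee_rot: [[0.96, -0.279, 0.001], [-0.279, -0.96, -0.0], [0.001, -0.0, -1.0]]
ft_force: [0.3, -0.3, 0.5]
finger_gap: 23.3
finger_force: 79.5
```

Call:
send_rows(
  deltas=[
    [0,0,-0.03,0,0,0],
    [0,0,-0.03,0,0,0],
    [0,0,-0.03,0,0,0],
    [0,0,-0.03,0,0,0],
    [0,0,-0.03,0,0,0],
    [0,0,-0.03,0,0,0],
    [0,0,0,0,0,0],
    [0,0,0,0,0,0],
    [0,0,0,0,0,0],
    [0,0,0,0,0,0],
  ],
)

```text
time: 19.45
position: [528.2, -119.8, 128.4]
ee_rot: [[0.96, -0.279, 0.001], [-0.279, -0.96, -0.0], [0.001, -0.0, -1.0]]
ft_force: [1.2, 0.4, 4.3]
finger_gap: 23.4
finger_force: 79.5
```

Call:
send_rows(
  deltas=[
    [0,0,-0.02,0,0,0],
    [0,0,-0.02,0,0,0],
    [0,0,-0.02,0,0,0],
    [0,0,-0.02,0,0,0],
    [0,0,0,0,0,0],
    [0,0,0,0,0,0],
    [0,0,0,0,0,0],
    [0,0,0,0,0,0],
    [0,0,0,0,0,0],
    [0,0,0,0,0,0],
  ],
)

```text
time: 20.45
position: [528.4, -120.0, 127.9]
ee_rot: [[0.96, -0.278, 0.002], [-0.278, -0.96, -0.001], [0.002, 0.0, -1.0]]
ft_force: [-0.5, 2.0, 11.8]
finger_gap: 23.0
finger_force: 79.9
```

Call:
send_rows(
  deltas=[
    [0,0,-0.02,0,0,0],
    [0,0,-0.02,0,0,0],
    [0,0,-0.02,0,0,0],
    [0,0,-0.02,0,0,0],
    [0,0,-0.02,0,0,0],
    [0,0,0,0,0,0],
    [0,0,0,0,0,0],
    [0,0,0,0,0,0],
    [0,0,0,0,0,0],
    [0,0,0,0,0,0],
  ],
)

```text
time: 21.45
position: [528.9, -120.1, 127.8]
ee_rot: [[0.961, -0.277, 0.003], [-0.277, -0.961, -0.001], [0.003, 0.001, -1.0]]
ft_force: [-4.5, 3.7, 22.8]
finger_gap: 23.3
finger_force: 81.2
```

B is shallow too: it stood still at z 127.8 under 23 N. On to socket C.

Call:
send_rows(
  deltas=[
    [0,0,0.15,0,0,0],
    [0,0,0.2,0,0,0],
    [0,0,0.2,0,0,0],
    [0,0,0.2,0,0,0],
    [0,0,0.2,0,0,0],
    [0,0,0.2,0,0,0],
    [0,0,0.2,0,0,0],
    [0,0,0.2,0,0,0],
    [0,0,0.2,0,0,0],
    [0,0,0.12,0,0,0],
  ],
)

```text
time: 22.45
position: [527.9, -120.0, 171.4]
ee_rot: [[0.96, -0.279, 0.001], [-0.279, -0.96, -0.0], [0.001, 0.0, -1.0]]
ft_force: [0.4, 0.9, -0.9]
finger_gap: 23.3
finger_force: 79.3
```

Call:
send_rows(
  deltas=[
    [0.02,-0.4,0,0,0,0],
    [0.02,-0.6,0,0,0,0],
    [0.02,-0.6,0,0,0,0],
    [0.02,-0.6,0,0,0,0],
    [0.02,-0.5,0,0,0,0],
    [0,-0.28,0,0,0,0],
    [0,0,0,0,0,0],
    [0,0,0,0,0,0],
    [0,0,0,0,0,0],
    [0,0,0,0,0,0],
  ],
)

```text
time: 23.45
position: [530.4, -193.9, 170.7]
ee_rot: [[0.961, -0.278, 0.0], [-0.278, -0.961, 0.0], [0.0, -0.0, -1.0]]
ft_force: [0.0, 0.2, -0.3]
finger_gap: 23.4
finger_force: 79.3
```

Run:
```python
from h import *
np.set_printoptions(precision=2,suppress=True)
o=get_obs();f=grab_frame('wrist');cv2.imwrite('pics/w7.png',f);c,P=cam('wrist',o);print(o['position'],o['ft_force'],o['finger_gap'])
print(darktop(f,318,388,45),rimfit(f,c,P,(530.5,-194.4),24.5,78))
g=cv2.cvtColor(f,cv2.COLOR_BGR2GRAY)[235:275,316:322].mean(1);print(235+g.argmin())
```

```text
[ 530.43 -193.86  170.66] [ 0.01  0.18 -0.26] 23.384276096110085
(318.1043243408203, 388.58133697509766, 50.95586395263672, 62.241477966308594) (array([ 530.56, -193.99,   24.39]), np.int64(71), np.float64(0.137780491244186))
254
```

Call:
send_rows(
  deltas=[
    [0,0,-0.2,0,0,0],
    [0,0,-0.2,0,0,0],
    [0,0,-0.14,0,0,0],
    [0,0,-0.14,0,0,0],
    [0,0,-0.1,0,0,0],
    [0,0,0,0,0,0],
    [0,0,0,0,0,0],
    [0,0,0,0,0,0],
    [0,0,0,0,0,0],
    [0,0,0,0,0,0],
  ],
)

```text
time: 24.5
position: [530.5, -194.4, 151.2]
ee_rot: [[0.96, -0.279, 0.0], [-0.279, -0.96, -0.0], [0.0, -0.0, -1.0]]
ft_force: [-0.5, -0.3, -0.5]
finger_gap: 23.6
finger_force: 79.3
```

Call:
send_rows(
  deltas=[
    [0,0,-0.08,0,0,0],
    [0,0,-0.08,0,0,0],
    [0,0,-0.08,0,0,0],
    [0,0,-0.08,0,0,0],
    [0,0,-0.08,0,0,0],
    [0,0,-0.08,0,0,0],
    [0,0,-0.08,0,0,0],
    [0,0,-0.08,0,0,0],
    [0,0,-0.08,0,0,0],
    [0,0,0,0,0,0],
  ],
)

```text
time: 25.5
position: [530.9, -194.5, 133.4]
ee_rot: [[0.96, -0.279, 0.001], [-0.279, -0.96, -0.0], [0.002, -0.0, -1.0]]
ft_force: [-0.6, -1.4, 1.1]
finger_gap: 23.3
finger_force: 79.6
```

Call:
send_rows(
  deltas=[
    [0,0,-0.03,0,0,0],
    [0,0,-0.03,0,0,0],
    [0,0,-0.03,0,0,0],
    [0,0,-0.03,0,0,0],
    [0,0,-0.03,0,0,0],
    [0,0,-0.03,0,0,0],
    [0,0,0,0,0,0],
    [0,0,0,0,0,0],
    [0,0,0,0,0,0],
    [0,0,0,0,0,0],
  ],
)

```text
time: 26.5
position: [530.7, -194.4, 128.7]
ee_rot: [[0.96, -0.279, 0.001], [-0.279, -0.96, -0.0], [0.001, -0.0, -1.0]]
ft_force: [-0.4, 0.4, 4.1]
finger_gap: 23.3
finger_force: 79.7
```

Call:
send_rows(
  deltas=[
    [0,0,-0.02,0,0,0],
    [0,0,-0.02,0,0,0],
    [0,0,-0.02,0,0,0],
    [0,0,-0.02,0,0,0],
    [0,0,-0.02,0,0,0],
    [0,0,-0.02,0,0,0],
    [0,0,0,0,0,0],
    [0,0,0,0,0,0],
    [0,0,0,0,0,0],
    [0,0,0,0,0,0],
  ],
)

```text
time: 27.5
position: [530.4, -194.3, 125.4]
ee_rot: [[0.96, -0.279, -0.0], [-0.279, -0.96, 0.0], [-0.0, -0.0, -1.0]]
ft_force: [1.4, 0.5, 2.7]
finger_gap: 23.2
finger_force: 79.7
```

It went past 127.8, so this is the deep socket. Carrying on gently.

Call:
send_rows(
  deltas=[
    [0,0,-0.03,0,0,0],
    [0,0,-0.03,0,0,0],
    [0,0,-0.03,0,0,0],
    [0,0,-0.03,0,0,0],
    [0,0,-0.03,0,0,0],
    [0,0,-0.03,0,0,0],
    [0,0,-0.03,0,0,0],
    [0,0,-0.03,0,0,0],
    [0,0,-0.03,0,0,0],
    [0,0,0,0,0,0],
  ],
)

```text
time: 28.5
position: [530.4, -194.3, 118.7]
ee_rot: [[0.96, -0.279, 0.0], [-0.279, -0.96, 0.0], [0.0, -0.0, -1.0]]
ft_force: [0.5, 0.2, 2.8]
finger_gap: 23.4
finger_force: 79.7
```

Call:
send_rows(
  deltas=[
    [0,0,-0.03,0,0,0],
    [0,0,-0.03,0,0,0],
    [0,0,-0.02,0,0,0],
    [0,0,-0.02,0,0,0],
    [0,0,-0.02,0,0,0],
    [0,0,-0.02,0,0,0],
    [0,0,0,0,0,0],
    [0,0,0,0,0,0],
    [0,0,0,0,0,0],
    [0,0,0,0,0,0],
  ],
)

```text
time: 29.5
position: [530.5, -194.4, 115.4]
ee_rot: [[0.96, -0.279, 0.0], [-0.279, -0.96, -0.0], [0.0, 0.0, -1.0]]
ft_force: [0.4, 1.0, 5.7]
finger_gap: 23.5
finger_force: 80.0
```

Call:
send_rows(
  deltas=[
    [0,0,-0.02,0,0,0],
    [0,0,-0.02,0,0,0],
    [0,0,-0.02,0,0,0],
    [0,0,-0.02,0,0,0],
    [0,0,-0.02,0,0,0],
    [0,0,-0.02,0,0,0],
    [0,0,0,0,0,0],
    [0,0,0,0,0,0],
    [0,0,0,0,0,0],
    [0,0,0,0,0,0],
  ],
)

```text
time: 30.5
position: [530.9, -194.5, 115.3]
ee_rot: [[0.961, -0.278, 0.002], [-0.278, -0.961, -0.001], [0.002, 0.001, -1.0]]
ft_force: [-3.4, 3.5, 18.4]
finger_gap: 23.0
finger_force: 81.0
```

Bottomed at z 115.3 under 18 N, which puts the foot 43.5 mm deep. I'll take off the preload, release and lift.

Call:
send_rows(
  deltas=[
    [0,0,0.04,0,0,0],
    [0,0,0.04,0,0,0],
    [0,0,0.03,0,0,0],
    [0,0,0,0,0,0],
    [0,0,0,0,0,0],
    [0,0,0,0,0,0],
    [0,0,0,0,0,0],
    [0,0,0,0,0,0],
    [0,0,0,0,0,0],
    [0,0,0,0,0,0],
  ],
)

```text
time: 31.5
position: [530.5, -194.4, 115.4]
ee_rot: [[0.96, -0.279, 0.0], [-0.279, -0.96, -0.0], [0.0, 0.0, -1.0]]
ft_force: [-0.5, 0.9, 6.5]
finger_gap: 23.0
finger_force: 79.9
```

Call:
send_rows(
  deltas=[
    [0,0,0,0,0,0],
    [0,0,0,0,0,0],
    [0,0,0,0,0,0],
    [0,0,0,0,0,0],
    [0,0,0,0,0,0],
    [0,0,0,0,0,0],
    [0,0,0,0,0,0],
    [0,0,0,0,0,0],
    [0,0,0,0,0,0],
    [0,0,0,0,0,0],
  ],
  gripper=1,
)

```text
time: 32.5
position: [530.4, -194.3, 115.1]
ee_rot: [[0.96, -0.279, 0.0], [-0.279, -0.96, 0.0], [0.0, -0.0, -1.0]]
ft_force: [-0.5, 0.4, -0.1]
finger_gap: 85.5
finger_force: 0.0
```

Call:
send_rows(
  deltas=[
    [0,0,0.3,0,0,0],
    [0,0,0.6,0,0,0],
    [0,0,0.6,0,0,0],
    [0,0,0.6,0,0,0],
    [0,0,0.6,0,0,0],
    [0,0,0.6,0,0,0],
    [0,0,0.6,0,0,0],
    [0,0,0,0,0,0],
    [0,0,0,0,0,0],
    [0,0,0,0,0,0],
  ],
)

```text
time: 33.5
position: [529.8, -194.2, 211.7]
ee_rot: [[0.96, -0.279, -0.002], [-0.279, -0.96, 0.0], [-0.002, 0.0, -1.0]]
ft_force: [0.5, -0.0, -0.2]
finger_gap: 85.3
finger_force: 0.0
```

Run:
```python
from h import *
np.set_printoptions(precision=2,suppress=True)
o=get_obs();f=grab_frame('wrist');s=grab_frame('side');c,P=cam('wrist',o);print(o['position'],o['ft_force'],o['finger_gap'])
u,v=map(int,proj(c,P,(530.6,-194.2,100)));print(u,v)
cs,Ps=cam('side');a,b=map(int,proj(cs,Ps,(530.6,-194.2,100)))
z=lambda im,x,y,w,h,k:cv2.resize(im[max(y,0):y+h,max(x,0):x+w],None,fx=k,fy=k,interpolation=cv2.INTER_CUBIC)
A=z(f,u-70,v-100,140,200,2.8);B=z(s,a-35,b-50,70,100,5.6)
h=min(A.shape[0],B.shape[0]);cv2.imwrite('pics/end.png',np.hstack([A[:h],B[:h]]))
e=darktop(f,*proj(c,P,(530.6,-194.2,164.5)),60);print(e, e and onz(c,P,*e[:2],164.5))
```

```text
[ 529.78 -194.19  211.67] [ 0.45 -0.02 -0.23] 85.28791324191845
317 229
(318.69832611083984, 266.2357482910156, 32.2681999206543, 35.65508270263672) [ 529.64 -194.98  164.5 ]
```

View pics/end.png

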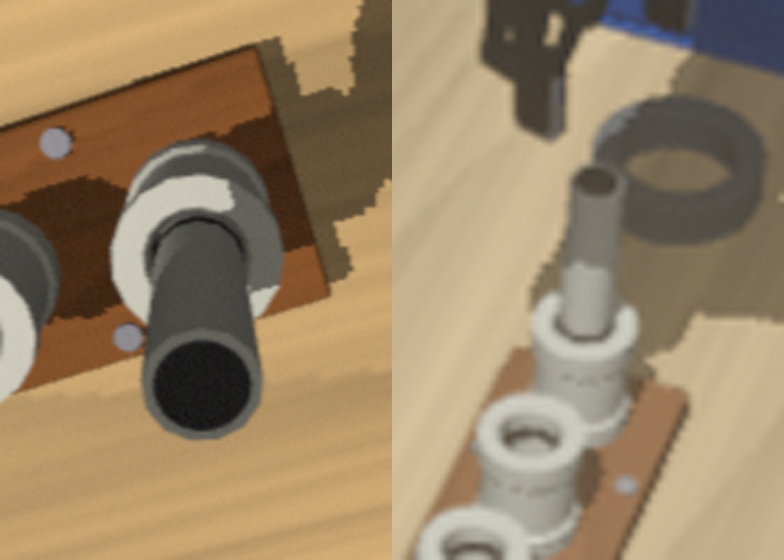

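The stub stands upright in socket C with its ring at the rim (crop (200,225)). It is released and the gripper is clear.

```bash
python3 -c "
from bench import finish_job
print(finish_job())"
```

```text
the job is handed in; nothing more can be done
None
```

The ringed stub is released and standing upright in the far socket, bottomed at full depth with its ring at the rim; the other two sockets proved shallow, and I've handed the job in.

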